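# Snap shut the two round sample bottles

## Robot

A 6-joint arm with a two-finger parallel gripper is mounted at the origin on a cart in front of the work surface, level with it; the furniture and walls round the work are solid. World frame = base frame: x ahead of the robot, y to its left, z up, the work surface at z = 0. Lengths are in m, angles in rad, forces in N, time in s.
With the tool pointing down it reaches from about 0.35 to 0.775 m from the base axis. Payload 5.5 kg.
Tool frame: the origin (TCP) lies at the very end of the fingers, on their centre line; the grasp point (between the pads) lies 19 mm behind it; z points along the fingers, y is the direction in which the jaws open and shut (so a half turn about z gives the same grasp; the last joint's range is limited). The gripper opens to 85 mm and grips with 20 to 120 N. Pads are 22 mm wide; open, the fingers measure 114 mm over their backs; the gripper's body (76 mm by 85 mm) begins 54 mm behind the grasp point. The pads swing forward as they close: fully open they stand 13 mm farther back than shut.
Start: joints at [-1.404, 0.313, 0.046, 1.304, 0, 1.431], TCP at [0.174, -0.548, 0.231] pointing down, gripper open.
Joint ranges: [-2.76, 2.76], [-0.86, 1.69], [-1.03, 1.26], [-2.2, 2.34], [-1.47, 1.5], [-3.14, 3.14]. Speed limits (rad/s): [2.57, 2.57, 3.14, 3.14, 3.14, 3.14].

## Interface

Orientations are given as a unit quaternion [w, x, y, z].
In Python, from workcell import get_state, imaging, env, spotter gives the robot as it stands.
- The arm moves only by the tool play_rows, never from a script. Its argument "moves" is a list of rows, each an object with "claw": the finger opening in cm, from 0 to 8.54; "delta_pos": the shift along the tool's x, y, z in cm, a list of three; "twist": the turn about the tool's z in degrees. A call has 1 to 12 rows; each row is the pose to reach, as a shift and turn from the pose commanded when the call began, along the tool's axes at that moment; what a row does not reach only later rows make up. A row lasts 1/8 s, in which the tool goes at most 62.5 mm and 10.7 degrees, less where a joint would pass 70% of its speed; a pose out of reach is approached as far as the arm can. A call with a gripper value outside its range is refused whole. The fingers move at their own pace and stop on an object; "force" is the grip in N (left out, the last holds). Time passes only in rows, so rows that repeat a pose let the fingers close. It gives the time, the measured TCP pose, the force and the opening at its end, in the units of the state.
- get_state(): the state, without advancing time (a new reading comes with each control period).
- imaging.read_camera(name): name is "side" or "top" or "wrist"; returns the picture (480x640x3 uint8, red, green, blue); there is no depth.
- imaging.camera_info(name): a dict with "fx", "fy", "cx", "cy" (pixels), "world_to_cam" (4x4, takes a point from world to camera coordinates). Camera axes: x right, y down, z forward; pixel columns grow to the right and rows downward; lengths in m; the calibration is good to about 2 mm. A picture is of the moment at which its call begins: read the wrist's pose just before it. camera_info takes no time and is no camera call; for the wrist camera it gives the pose at the moment of the call.
- env.hand_in(): hands the job in, once; it reports no verdict.
Trained networks look in the newest picture that a camera, given by its name, has taken for a name from the list of things; names that differ only in an ending like _2 or _b are one class to them, and where a whole thing is asked for, a point or a joint stands for the part that bears it (a point fixed in the world has none). Each returns a list of dicts, best first, with "conf" (0 to 1); they miss things now and then, are a little off and sometimes report something else, mostly with a low value. They report only what shows in the picture. A call takes as long as a camera call.
- spotter.spot_in(camera, query): "extent" ([left, top, right, bottom] in pixels, round what is visible of it).
The state is a dict: "clock": time; "joint_pos": joint angles; "qvel": joint speeds; "tau": joint torques, N m; "tcp_pos": TCP position; "orientation": TCP orientation; "wrist_force": force on the tool from outside, world axes, zero at the start; "ft_torque": the same for the moment, N m; "finger_gap": finger opening in m.
Only numpy, scipy, OpenCV 4.12 (cv2) and the standard library are available. Lean on these libraries where they do the work, as an engineer would, in place of code of your own. Each camera call takes 0.05 s, during which the arm holds its last target. There are 200 camera calls.

## Task

Three sample bottles stand on the bench with their snap caps only part-way on, raised above the shoulder. Press the caps of the two round bottles straight down until they snap fully home; leave the cap of the square bottle raised, as that sample must go on venting. All three bottles stay standing where they are.

Things in the scene. Friction and masses are not known exactly. Their poses are not given: they have to be found in the camera images.
- cap_slim_top (a point): centre of the top face of the grey round cap (33 mm across, 16 mm high) of the slim, tall, white round bottle; z up. The bottle is loose, stands in a round steel foot 62 mm across, and weighs about 0.5 kg in all. Cap top 122 mm above the bench when raised, 110 mm when home.
- cap_wide_top (a point): centre of the top face of the grey round cap (53 mm across, 14 mm high) of the wide, short, white round bottle; z up. Loose, in the same steel foot 62 mm across, about 0.5 kg. Cap top 86 mm above the bench when raised, 74 mm when home.
- cap_square_top (a point): centre of the top face of the grey square cap (41 by 41 mm, 15 mm high) of the white square bottle; z up, x and y along the cap's sides. Loose, in the same steel foot 62 mm across, about 0.5 kg. Cap top 103 mm above the bench when raised; this one stays raised.
- cap_slim (a joint): how far the slim bottle's cap is pressed down, m: 0 raised, 0.012 home on the shoulder. Over the first half of the travel a snap spring resists with up to about 8 N (a lighter press, let go, springs back up); past half-way it snaps the cap down by itself and holds it. At 0.012 the cap meets a hard stop.
- cap_wide (a joint): the same for the wide bottle's cap: 0 raised, 0.012 home, same snap.
- cap_square (a joint): the same for the square bottle's cap: 0 raised (to be left so), 0.012 home, same snap.

How it is judged:
At the end, for the whole second after the job is handed in: Both round caps are home (pressed at least 9.5 of 12 mm), the square cap is still raised (pressed less than 5 mm), all three bottles are upright within 10 degrees, and no cap top has moved more than 40 mm from its start (the 12 mm of pressing included) (value of joint each of cap_slim, cap_wide above 0.0095 m and value of joint cap_square below 0.005 m and angle between each of cap_slim_top, cap_wide_top, cap_square_top's own z axis and vertical below 0.17 rad and distance of each of cap_slim_top, cap_wide_top, cap_square_top from where it was at the start of the episode below 0.04 m); the robot touches nothing.
It fails at once if the square bottle's cap is pressed past half-way (value of joint cap_square above 0.006 m).
It also fails if it takes over 32 s, if anything falls off the work surface, if the arm or the gripper's body presses on something with over 40 N, if the wrist force passes 120 N, or if a joint passes its speed limit or range.

## Working session

There is one attempt and no reset: what is moved stays moved. The work goes in short steps, Python scripts to look and compute and a tool call to move; the robot and the scene stay as the last step left them, time stands still between calls to the robot, and variables do not carry over. Pictures are saved under pics/ and viewed, about 8 in all and at most 12, crops included, and the job is handed in when it is done.

Besides the shell and the picture viewer there is one more tool, called after "Emit:" as name(argument=value, ...) on one line, values as JSON. play_rows: Moves the arm, as the interface text tells. Its arguments: {"type":"object","properties":{"moves":{"type":"array"},"force":{"type":"number"}},"required":["moves"]}

```bash
mkdir -p pics; python3 - <<'E'
from workcell import get_state, imaging, env, spotter
import cv2,numpy as np
s=get_state();print({k:np.round(v,3).tolist() for k,v in s.items()})
ims=[]
for c in ["top","side"]:
    im=imaging.read_camera(c);cv2.imwrite(f"pics/{c}0.png",im[:,:,::-1])
    i=imaging.camera_info(c);print(c,i['fx'],i['cx'],i['cy'],np.round(i['world_to_cam'],3).tolist())
    for q in ["cap_slim_top","cap_wide_top","cap_square_top"]:
        print(q,spotter.spot_in(c,q)[:3])
E
```

```text
{'clock': 0.0, 'joint_pos': [-1.404, 0.314, 0.045, 1.304, 0.0, 1.431], 'qvel': [0.002, 0.001, -0.001, 0.0, -0.0, -0.001], 'tau': [0.001, -48.062, 29.853, 0.019, -0.0, -0.0], 'tcp_pos': [0.174, -0.548, 0.23], 'orientation': [-0.001, 0.988, 0.153, -0.0], 'wrist_force': [0.134, 0.364, 0.388], 'ft_torque': [-0.024, -0.015, 0.003], 'finger_gap': 0.086}
top 607.5399753050507 319.10500986785587 231.88409159076812 [[-0.003, -0.999, 0.039, -0.166], [-0.992, -0.002, -0.127, 0.521], [0.127, -0.04, -0.991, 0.961], [0.0, 0.0, 0.0, 1.0]]
cap_slim_top [{'extent': [192.0, 241.9, 220.7, 262.0], 'conf': 0.67}]
cap_wide_top [{'extent': [288.9, 213.0, 321.0, 247.2], 'conf': 0.85}]
cap_square_top [{'extent': [409.5, 230.5, 444.1, 264.6], 'conf': 0.59}]
side 601.601919720182 319.4312666083173 227.4944940824779 [[-0.949, -0.316, 0.003, 0.442], [-0.117, 0.344, -0.932, 0.255], [0.293, -0.884, -0.364, 0.828], [0.0, 0.0, 0.0, 1.0]]
cap_slim_top [{'extent': [303.7, 258.2, 329.9, 276.1], 'conf': 0.43}]
cap_wide_top [{'extent': [303.2, 257.9, 330.6, 277.3], 'conf': 0.78}, {'extent': [299.0, 279.9, 320.9, 298.2], 'conf': 0.74}]
cap_square_top [{'extent': [345.6, 218.2, 373.4, 232.7], 'conf': 0.56}]
```

View pics/top0.png

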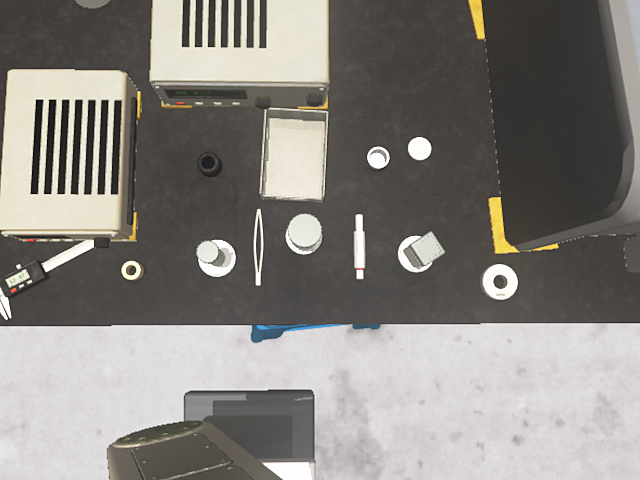

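View pics/side0.png

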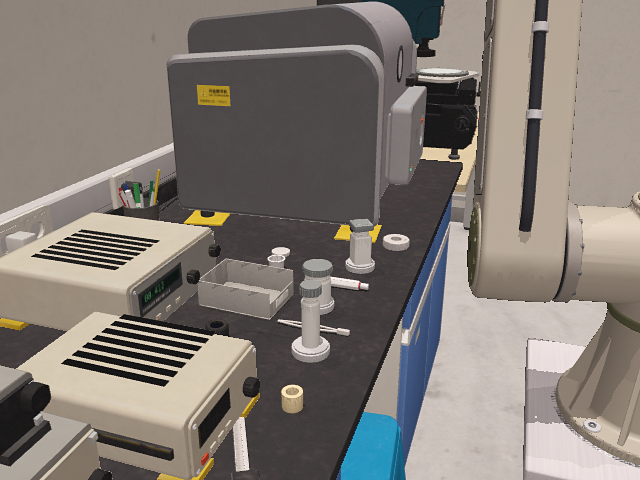

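The top view shows the slim cap at about (207,249), the wide one at (303,231) and the square one at (428,247). The side view shows the slim cap at about (311,289), the wide one at (317,267) and the square one at (360,226).

```bash
cat > h.py <<'E'
import numpy as np
from workcell import get_state, imaging
def onplane(c,u,v,z):
    i=imaging.camera_info(c);M=np.array(i['world_to_cam']);R,t=M[:3,:3],M[:3,3]
    o=-R.T@t;d=R.T@np.array([(u-i['cx'])/i['fx'],(v-i['cy'])/i['fy'],1]);return o+d*(z-o[2])/d[2]
def proj(c,P):
    i=imaging.camera_info(c);p=np.array(i['world_to_cam'])@np.append(P,1)
    return p[0]/p[2]*i['fx']+i['cx'],p[1]/p[2]*i['fy']+i['cy']
def circ(c,P,r):
    return np.array([proj(c,np.array(P)+[r*np.cos(a),r*np.sin(a),0]) for a in np.linspace(0,6.28,40)])
E
python3 - <<'E'
from h import *; import cv2
t=cv2.imread('pics/top0.png');s=cv2.imread('pics/side0.png')
out=[]
for n,(u,v),z,r in [("slim",(206,248),.122,.0165),("wide",(303,229),.086,.0265),("sq",(430,244),.103,.02)]:
    P=onplane("top",u,v,z);print(n,P.round(4),np.round(proj("side",P),1))
    for c,im in (("top",t),("side",s)):
        x,y=map(int,proj(c,P));x0,y0=x-32,y-36
        cr=cv2.resize(im[y0:y0+72,x0:x0+64],None,fx=4,fy=4,interpolation=cv2.INTER_CUBIC)
        cv2.polylines(cr,[((circ(c,P,r)-[x0,y0]+.5)*4).astype(int)],True,(0,0,255),1);out.append(cr)
cv2.imwrite('pics/c.png',np.vstack([np.hstack(out[0::2]),np.hstack(out[1::2])]))
E
```

```text
slim [0.4854 0.0055 0.122 ] [306.5 284. ]
wide [ 0.5189 -0.1389  0.086 ] [316.  264.7]
sq [ 0.4937 -0.3342  0.103 ] [358.3 220.7]
```

View pics/c.png

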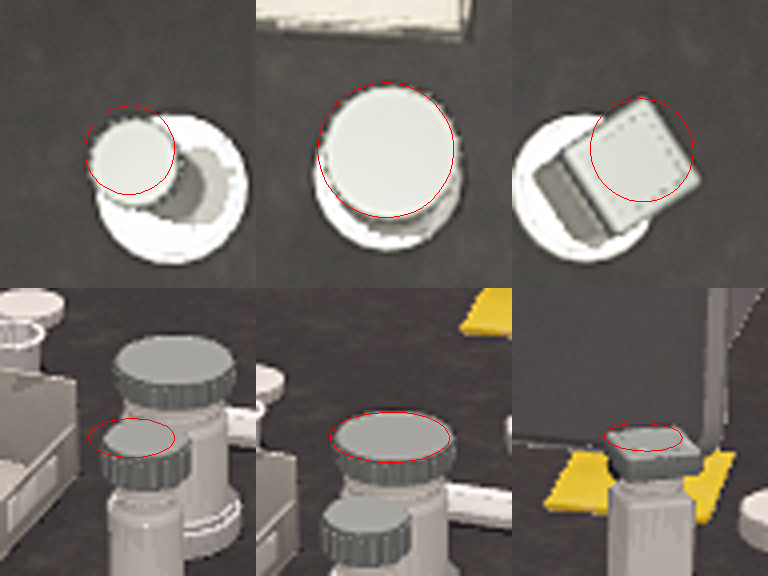

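Emit:
play_rows(moves=[{"claw": 0, "delta_pos": [5, -3.1, 0], "twist": 0}, {"claw": 0, "delta_pos": [10, -6.3, 0], "twist": 0}, {"claw": 0, "delta_pos": [15, -9.5, 0], "twist": 0}, {"claw": 0, "delta_pos": [20, -12.6, 0], "twist": 0}, {"claw": 0, "delta_pos": [25, -15.8, 0], "twist": 0}, {"claw": 0, "delta_pos": [30, -18.9, 1], "twist": 0}, {"claw": 0, "delta_pos": [35, -22.1, 2], "twist": 0}, {"claw": 0, "delta_pos": [40, -25.2, 4], "twist": 0}, {"claw": 0, "delta_pos": [43, -27.1, 6], "twist": 0}, {"claw": 0, "delta_pos": [45.2, -28.5, 8], "twist": 0}, {"claw": 0, "delta_pos": [45.2, -28.5, 8], "twist": 0}, {"claw": 0, "delta_pos": [45.2, -28.5, 8], "twist": 0}], force=40)

```text
clock: 1.9
tcp_pos: [0.5183, -0.1404, 0.1517]
orientation: [0.0, 0.988, 0.153, -0.0]
wrist_force: [0.3, 0.0, 1.1]
finger_gap: -0.0
```

```bash
python3 - <<'E'
from h import *; import cv2
s=get_state();print(s['clock'],s['tcp_pos'],s['orientation'],s['finger_gap'],s['wrist_force'])
a=imaging.read_camera("wrist");b=imaging.read_camera("side")
a=a.copy();
for P,r in (([.519,-.140,.086],.0265),([.482,.0035,.122],.0165)): cv2.polylines(a,[circ("wrist",P,r).astype(int)],True,(255,0,0),1)
cv2.imwrite('pics/w1.png',np.hstack([cv2.resize(a,(480,360)),cv2.resize(b[160:400,180:380],(300,360))])[:,:,::-1])
E
```

```text
1.9 [ 0.51834808 -0.14035282  0.15167034] [ 2.37682895e-04  9.88251855e-01  1.52833937e-01 -5.20277607e-05] -2.898894289670747e-05 [0.33746926 0.00193417 1.06266154]
```

View pics/w1.png

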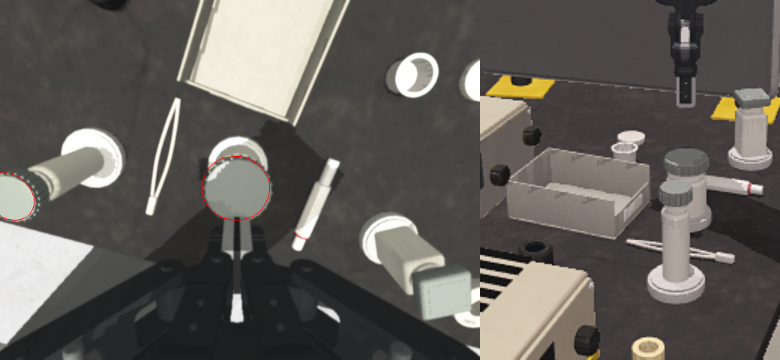

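The projected cap circles lie on the wide cap, at about (237,187), and on the slim cap, so the estimates hold. Pressing the wide cap now.

Emit:
play_rows(moves=[{"claw": 0, "delta_pos": [0, 0, 3], "twist": 0}, {"claw": 0, "delta_pos": [0, 0, 5.5], "twist": 0}, {"claw": 0, "delta_pos": [0, 0, 6.2], "twist": 0}, {"claw": 0, "delta_pos": [0, 0, 6.5], "twist": 0}, {"claw": 0, "delta_pos": [0, 0, 6.8], "twist": 0}, {"claw": 0, "delta_pos": [0, 0, 7.1], "twist": 0}, {"claw": 0, "delta_pos": [0, 0, 7.3], "twist": 0}, {"claw": 0, "delta_pos": [0, 0, 7.5], "twist": 0}, {"claw": 0, "delta_pos": [0, 0, 7.6], "twist": 0}, {"claw": 0, "delta_pos": [0, 0, 7.6], "twist": 0}])

```text
clock: 3.25
tcp_pos: [0.5185, -0.1399, 0.0751]
orientation: [-0.0, 0.988, 0.153, -0.0]
wrist_force: [-0.6, 0.8, 0.4]
finger_gap: -0.0002
```

Emit:
play_rows(moves=[{"claw": 0, "delta_pos": [0, 0, -3], "twist": 0}, {"claw": 0, "delta_pos": [0, 0, -7], "twist": 0}, {"claw": 0, "delta_pos": [0, -1, -9], "twist": 0}, {"claw": 0, "delta_pos": [0.3, -5, -9], "twist": 0}, {"claw": 0, "delta_pos": [0.6, -10, -9], "twist": 0}, {"claw": 0, "delta_pos": [0.8, -13, -9], "twist": 0}, {"claw": 0, "delta_pos": [0.9, -14.8, -9], "twist": 0}, {"claw": 0, "delta_pos": [0.9, -14.8, -9], "twist": 0}, {"claw": 0, "delta_pos": [0.9, -14.8, -9], "twist": 0}])

```text
clock: 4.38
tcp_pos: [0.4829, 0.0031, 0.1653]
orientation: [0.0, 0.988, 0.153, 0.0]
wrist_force: [0.4, -0.7, 0.1]
finger_gap: -0.0001
```

```bash
python3 - <<'E'
from h import *; import cv2
s=get_state();print(s['clock'],s['tcp_pos'])
a=imaging.read_camera("wrist");b=imaging.read_camera("side")
a=a.copy()
for P,r in (([.519,-.140,.074],.0265),([.482,.0035,.122],.0165)): cv2.polylines(a,[circ("wrist",P,r).astype(int)],True,(255,0,0),1)
cv2.imwrite('pics/w2.png',np.hstack([cv2.resize(a,(480,360)),cv2.resize(b[160:400,180:380],(300,360))])[:,:,::-1])
E
```

```text
4.375 [0.48291867 0.00306887 0.16529543]
```

View pics/w2.png

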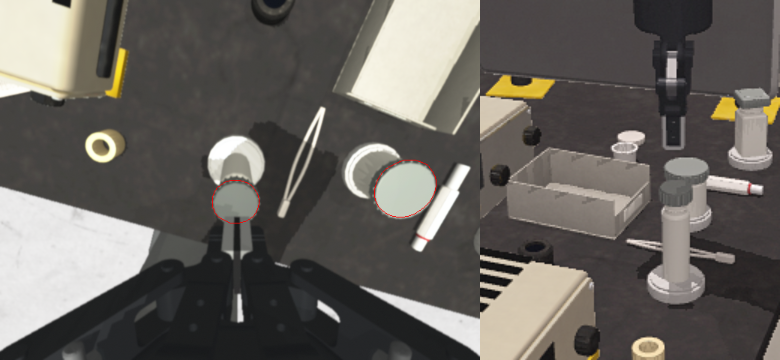

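The wide cap matches the circle drawn at its home height (74 mm), at about (405,188). The fingers are over the slim cap, at about (236,200).

Emit:
play_rows(moves=[{"claw": 0, "delta_pos": [0, 0, 2.5], "twist": 0}, {"claw": 0, "delta_pos": [0, 0, 3.8], "twist": 0}, {"claw": 0, "delta_pos": [0, 0, 4.2], "twist": 0}, {"claw": 0, "delta_pos": [0, 0, 4.5], "twist": 0}, {"claw": 0, "delta_pos": [0, 0, 4.8], "twist": 0}, {"claw": 0, "delta_pos": [0, 0, 5.0], "twist": 0}, {"claw": 0, "delta_pos": [0, 0, 5.2], "twist": 0}, {"claw": 0, "delta_pos": [0, 0, 5.35], "twist": 0}, {"claw": 0, "delta_pos": [0, 0, 5.4], "twist": 0}, {"claw": 0, "delta_pos": [0, 0, 5.4], "twist": 0}])

```text
clock: 5.72
tcp_pos: [0.4824, 0.0038, 0.1112]
orientation: [0.0, 0.988, 0.153, -0.0]
wrist_force: [0.0, -0.5, -0.3]
finger_gap: -0.0
```

Emit:
play_rows(moves=[{"claw": 0, "delta_pos": [0, 0, -2], "twist": 0}, {"claw": 0, "delta_pos": [0, 0, -6], "twist": 0}, {"claw": 0, "delta_pos": [0, 0, -9], "twist": 0}, {"claw": 0, "delta_pos": [0, 0, -9], "twist": 0}, {"claw": 0, "delta_pos": [0, 0, -9], "twist": 0}])

```text
clock: 6.35
tcp_pos: [0.482, 0.0039, 0.2006]
orientation: [-0.0, 0.988, 0.153, -0.0]
wrist_force: [-0.3, 0.6, -0.9]
finger_gap: -0.0
```

```bash
python3 - <<'E'
from h import *; import cv2
s=get_state();print(s['clock'],s['tcp_pos'],s['wrist_force'])
a=imaging.read_camera("wrist");b=imaging.read_camera("side")
a=a.copy();b=b.copy()
for P,r in (([.519,-.140,.074],.0265),([.482,.0035,.110],.0165)):
    cv2.polylines(a,[circ("wrist",P,r).astype(int)],True,(255,0,0),1)
    cv2.polylines(b,[circ("side",P,r).astype(int)],True,(255,0,0),1)
cv2.imwrite('pics/w3.png',np.hstack([cv2.resize(a,(480,360)),cv2.resize(b[190:370,230:380],(300,360))])[:,:,::-1])
E
```

```text
6.35 [0.48201799 0.00386352 0.20060505] [-0.26896799  0.63261476 -0.90293402]
```

View pics/w3.png

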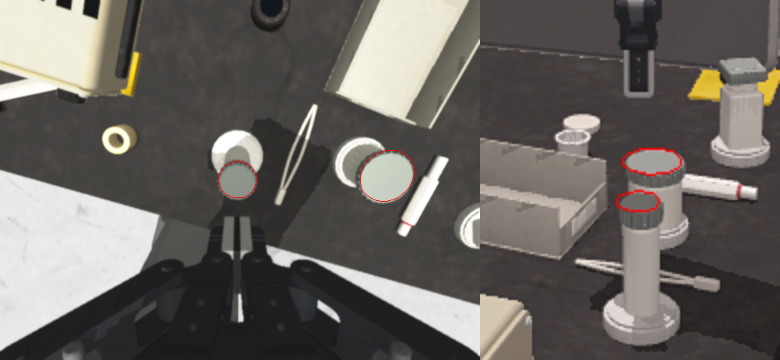

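Both caps fit the circles at their home heights in both views. The bottles are upright and the square cap is still raised.

```bash
python3 -c "
from workcell import env
print(env.hand_in())"
```

```text
the job is handed in; nothing more can be done
None
```

I pressed the wide cap and then the slim cap straight down with the closed fingertips until they snapped home. I then raised the arm 9 cm clear and handed in at about 6.5 s; hand-in gives no verdict.

- **Round caps:** In the last wrist and side pictures, both caps matched circles drawn at their home heights of 74 mm and 110 mm. The wrist force was near zero at the bottom of each press, as expected once a cap has snapped down by itself.
- **Square bottle:** The arm never went near it, and its cap looked still raised in the last side picture. I judged that by eye and did not measure it.
- **Bottles:** All three looked upright and where they started, and the two pressed caps were in place to within a few millimetres.

No check failed or disagreed.

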